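Lock the sample changer's turntable

TASK

Lock the turntable of the titration sample changer before it is carried away: with a fingertip push the disc round by its upright finger post until the long slot in its rim faces the locking bar, then push the bar's upright tab until the bar is fully home in the slot, and move clear. Only push: the disc must not be lifted off its spindle, nothing is picked up, and the vials, glassware and other loose things around stay where they are.

Things in the scene. Friction and masses are not known exactly. Their poses are not given: they have to be found in the camera images.
- changer: sample changer: white deck fixed to the table, 270 (x) by 190 (y) by 30 mm high. Origin at the centre of its underside; x is the way the bar is pushed. The disc's vertical axis is at x = 55 mm, y = 0. Two guide blocks, tops 46 mm above the table, flank the bar from x = -67 to -32 mm
- disc: grey turntable disc, diameter 140 mm, 0.35 kg, loose on its spindle (1.5 mm play); turns either way, about 2 N at the post, stays as left. Origin on its axis at deck height, z up; plate 4 to 16 mm above (top 46 mm over the table). Long slot along -x: 18 mm wide, 34 mm deep from the rim. Decoy notch along +x: 8 mm deep only. Hub cap: diameter 32, 12 mm above the plate. Locked: yaw as the changer's
- slot (a point): middle of the long slot's open mouth, on the disc's rim circle (70 mm from the axis)
- post (a point): top centre of the disc's finger post: an upright steel pin of 14 mm diameter, 50 mm from the disc's axis along the disc's +y, rising 30 mm above the plate (its top is 76 mm above the table)
- gate (a point): fixed point on the changer where the bar's line crosses the disc's rim circle: x = -15 mm, y = 0 in the changer's frame. The slot is in line when slot is here
- bar (a joint): travel of the steel locking bar in m: 0 drawn back, 0.040 fully home; stays as left, resists with about 2.5 N. 13 mm wide, round nose, slides along the changer's +x at the disc's height. At 0 the nose is 12 mm short of the rim, at 0.040 28 mm inside it. The nose draws a slot a few mm out of line into line; the rim stops the bar at 0.012, the decoy notch at 0.020
- tab (a point): on the rear face (away from the disc, facing the changer's -x) of the bar's upright steel tab, mid-width, 60 mm above the table: push here. The tab is 36 mm wide, 8 mm thick, from 33 to 73 mm above the table. The point moves with the bar: 100 mm from the gate when drawn back, 60 mm when home
- vial_a: capped glass vial, 22 mm wide and 42 mm tall, standing loose on the deck's far left corner; origin at the centre of its underside
- vial_b: the same vial on the deck's far right corner
- beaker: glass beaker, 68 mm wide, 90 mm tall, loose on the table left of the changer; origin at the centre of its underside
- flask: conical glass flask, 72 mm wide, 100 mm tall, loose on the table right of the changer; origin at the centre of its underside
- jar: white jar with a lid, 64 mm wide, 85 mm tall, loose on the table; origin at the centre of its underside
- dish: small white dish, 80 mm wide, 22 mm tall, loose on the table; origin at the centre of its underside
- spatula: metal spatula 160 mm long, lying loose on the table

How it is judged:
By the outcome, as a careful person would: the job done as asked, in the order asked, and still so for the second after the job is handed in, with the robot touching nothing.
It also fails if it takes over 56 s, if anything falls off the work surface, if the arm or the gripper's body presses on something with over 40 N, if the wrist force passes 120 N, or if a joint passes its speed limit or range.

ROBOT

A 6-joint arm with a two-finger parallel gripper is mounted at the origin on the work surface. World frame = base frame: x ahead of the robot, y to its left, z up, the work surface at z = 0. Lengths are in m, angles in rad, forces in N, time in s.
With the tool pointing down it reaches from about 0.35 to 0.85 m from the base axis. Payload 8.1 kg.
Tool frame: the origin (TCP) lies on the mounting face of the last link; the fingertips stand 186 mm ahead of it and the grasp point (between the pads) lies 167 mm ahead of it; z points along the fingers, y is the line along which they close (so a half turn about z gives the same grasp; the last joint's range is limited). The gripper opens to 93 mm and grips with 3 to 60 N. Pads are 15 mm wide; open, the fingers measure 128 mm over their backs; the gripper's body (75 mm by 188 mm) begins 65 mm behind the grasp point.
Start: joints at [-1.389, 0.13, 1.488, -0, 1.523, -0.085], TCP at [0.158, -0.579, 0.405] pointing down, gripper open.
Joint ranges: [-2.96, 2.96], [-0.89, 2.26], [0.02, 2.5], [-1.34, 4.48], [0, 2.73], [-2.66, 2.66]. Speed limits (rad/s): [2.39, 2.39, 2.79, 3.14, 3.14, 3.14].

INTERFACE

Orientations are given as a rotation vector (axis times angle).
In Python, from plant import * gives the robot as it stands. The module is installed in compiled form; this text tells all that it offers.
- The arm moves only by the tool arm_command, never from a script. Its argument "increments" is a list of rows, each a list of 6 numbers: the shift along the tool's x, y, z in units of 0.2 m (1.0 is 0.2 m), then the turn, a rotation vector about the tool's x, y, z in units of pi rad (1.0 is pi rad). A call has exactly 5 rows; each row is the pose to reach, as a shift and turn from the pose commanded when the call began, along the tool's axes at that moment, turning the shorter way round; what a row does not reach only later rows make up. A row lasts 1/8 s, in which the tool goes at most 62.5 mm and 10.7 degrees, less where a joint would pass 70% of its speed; a pose out of reach is approached as far as the arm can. A call with a number of a shift or a turn outside -1 to 1 is refused whole. A call with a gripper value outside its range is refused whole. "fingers" is the closure, from -1 (fully open) to 1 (shut), set as the call begins (left out, the last holds). The fingers move at their own pace and stop on an object; "force" is the grip in N (left out, the last holds). Time passes only in rows, so rows that repeat a pose let the fingers close, or fill a call up. It gives the time, the measured TCP pose, the force, the opening and the grip force at its end, in the units of the state.
- read_state(): the state, without advancing time (a new reading comes with each control period).
- read_camera(name): name is "side" or "top"; returns a dict with "image" (480x640x3 uint8, red, green, blue), "fx", "fy", "cx", "cy" (pixels), "T" (4x4, takes a point from camera to world coordinates). Camera axes: x right, y down, z forward; pixel columns grow to the right and rows downward; lengths in m; the calibration is good to about 2 mm. A picture is of the moment at which its call begins. There is no depth.
- close_job(): hands the job in; it is judged then, once.
The state is a dict: "t": time; "q": joint angles; "dq": joint speeds; "joint_torque": joint torques, N m; "tool_pos": TCP position; "orientation": TCP orientation; "force": force on the tool from outside, world axes, zero at the start; "wrist_torque": the same for the moment, N m; "opening": finger opening in m; "gripper_force": force on a finger pad.
Only numpy, scipy, OpenCV 4.12 (cv2) and the standard library are available. Lean on these libraries where they do the work, as an engineer would, in place of code of your own. Each camera call takes 0.05 s, during which the arm holds its last target. There are 200 camera calls.

## Working session

There is one attempt and no reset: what is moved stays moved. The work goes in short steps, Python scripts to look and compute and a tool call to move; the robot and the scene stay as the last step left them, time stands still between calls to the robot, and variables do not carry over. Pictures are saved under pics/ and viewed, at most 10 in all, crops included, and the job is handed in when it is done.

Besides the shell and the picture viewer there is one more tool, called after ">>>" as name(argument=value, ...) on one line, values as JSON. arm_command: Moves the arm, as the interface text tells. Shifts and turns lie within -1 to 1; 1 stands for 0.2 m of shift or pi rad of turn. Its arguments: {"type":"object","properties":{"increments":{"type":"array","items":{"type":"array","items":{"type":"number","minimum":-1,"maximum":1}}},"fingers":{"type":"number"},"force":{"type":"number"}},"required":["increments"]}

```bash
mkdir -p pics
cat > h.py <<'E'
from plant import *
import numpy as np, cv2
from scipy.spatial.transform import Rotation as R
def ray(c,u,v,z):
    T=np.array(c["T"]); d=T[:3,:3]@np.array([(u-c["cx"])/c["fx"],(v-c["cy"])/c["fy"],1]); o=T[:3,3]
    return (o+d*(z-o[2])/d[2])
def proj(c,p):
    T=np.array(c["T"]); q=T[:3,:3].T@(np.array(p)-T[:3,3]); return np.array([c["cx"]+c["fx"]*q[0]/q[2],c["cy"]+c["fy"]*q[1]/q[2]])
E
python3 - <<'E'
from h import *
for n in("top","side"):
    c=read_camera(n); cv2.imwrite(f"pics/{n}0.png",c["image"][:,:,::-1]); print(n,c["fx"],c["cx"],c["cy"],np.round(c["T"],3).tolist())
s=read_state(); print(s)
E
```

```text
top 602.5042323558761 320.269197459307 239.65555592909763 [[-0.019, -0.992, 0.127, 0.34], [-1.0, 0.02, 0.012, -0.007], [-0.015, -0.127, -0.992, 1.667], [0.0, 0.0, 0.0, 1.0]]
side 500.77998688274863 326.9235909404557 238.40687962810225 [[-0.943, -0.198, 0.267, 0.235], [-0.333, 0.55, -0.766, 0.944], [0.005, -0.811, -0.585, 0.816], [0.0, 0.0, 0.0, 1.0]]
{'t': 0.1, 'q': array([-1.38939919e+00,  1.31076520e-01,  1.48914236e+00,  2.66889337e-05,
        1.52299345e+00, -8.53743684e-02]), 'dq': array([-0.00178797, -0.0019773 , -0.00191559, -0.00033407, -0.00095037,
        0.00097444]), 'joint_torque': array([ 3.30855699e-03, -5.61339676e+01, -4.93096232e+01,  7.73327169e-02,
        2.91057135e-02, -6.23311689e-05]), 'tool_pos': array([ 0.15817673, -0.57857019,  0.40381293]), 'orientation': array([-3.11208240e+00, -4.17584877e-01,  8.02362526e-05]), 'force': array([-0.95959502, -0.16178725, -0.79104483]), 'wrist_torque': array([-0.03206978,  0.05919095, -0.01282477]), 'gripper_force': 0.0, 'opening': 0.09292153657562359}
```

View pics/top0.png

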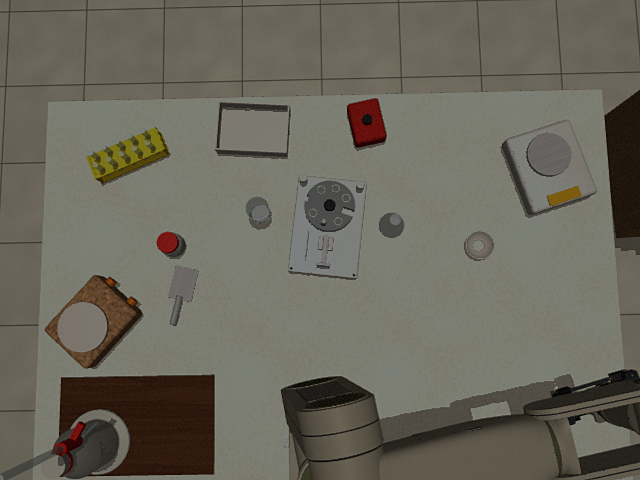

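View pics/side0.png

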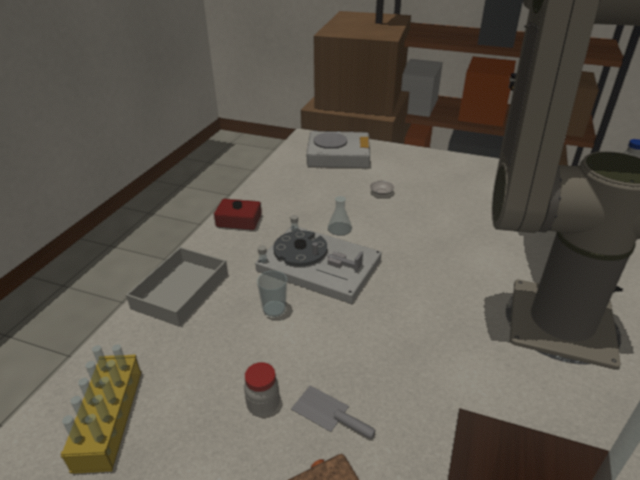

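The top view shows the changer deck from (298,177) to (357,278), the disc near (330,206), the tab near (325,243) and the base at the bottom. I'll zoom in on the changer in both views.

Run:
```python
from h import *
a=cv2.imread("pics/top0.png")[165:290,275:385]; b=cv2.imread("pics/side0.png")[205:305,245:395]
a=cv2.resize(a,None,fx=4.8,fy=4.8,interpolation=cv2.INTER_CUBIC)
cv2.imwrite("pics/tz.png",a)
c=read_camera("top")
for n,u,v in(("fl",298,177),("fr",367,180),("nr",357,278),("nl",289,273)): print(n,ray(c,u,v,.03))
# white deck mask
im=c["image"]; hsv=cv2.cvtColor(im,cv2.COLOR_RGB2HSV); print(im[260,300],im[290,300],im[230,300])
```

```text
fl [0.72679196 0.0716162  0.03      ]
fr [ 0.71409592 -0.11955106  0.03      ]
nr [ 0.44315394 -0.08473492  0.03      ]
nl [0.46035888 0.09981772 0.03      ]
[124 125 125] [123 128 115] [126 128 127]
```

View pics/tz.png

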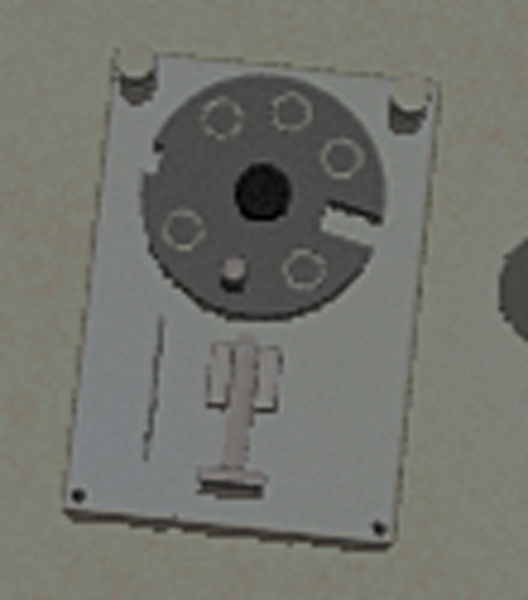

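The crop (4.8x, offset 275,165) shows the hub at (263,193), the long slot mouth to the right at about (378,230), and the decoy on the left at (155,155). The post top is at (234,266) and the tab at (232,475). The post therefore has to go clockwise by about 80° to the changer's +y side (image left).

```bash
cat >> h.py <<'E'
def deckrect(c):
    im=c["image"].astype(int); m=((im[:,:,1]-im[:,:,2])<5)&(im.sum(2)>240); m=m.astype(np.uint8); r=np.zeros_like(m); r[165:292,278:378]=m[165:292,278:378]
    r=cv2.morphologyEx(cv2.GaussianBlur(r*255,(5,5),0)//128,cv2.MORPH_OPEN,np.ones((7,7),np.uint8))
    k=max(cv2.findContours(r,0,2)[0],key=cv2.contourArea)
    return cv2.minAreaRect(np.array([[ray(c,*p[0],.03)[:2]*1000] for p in k],np.float32))
def disc(c):
    im=c["image"].astype(int); g=im.sum(2)/3
    m=np.zeros(g.shape,np.uint8); m[172:240,297:362]=(g[172:240,297:362]<92)
    k=max(cv2.findContours(m,0,2)[0],key=cv2.contourArea)
    P=np.array([[ray(c,*p[0],.046)[:2]*1000] for p in k],np.float32)
    return cv2.minEnclosingCircle(P),cv2.fitEllipse(P)
E
python3 - <<'E'
from h import *
c=read_camera("top"); print(deckrect(c)); print(disc(c))
z=lambda u,v,h:np.round(ray(c,275+(u-2)/4.8,165+(v-2)/4.8,h)*1000,1)
print("hub",z(263,191,.058),"post",z(234,267,.076),"slotmouth",z(378,229,.046),"slot inner",z(328,219,.046),"decoy",z(154,157,.046))
print("screws",z(78,495,.03),z(378,527,.03),"tab top rear ends",z(198,478,.073),z(264,487,.073),"bar tip",z(247,340,.044))
g=c["image"].sum(2)//3
print(g[206,295:365]); print(g[172:240,331])
T=read_state();print(R.from_rotvec(T["orientation"]).as_matrix().round(3))
E
```

```text
((556.2535400390625, 3.6290740966796875), (173.87655639648438, 196.52047729492188), 83.16249084472656)
(((640.3284301757812, -12.496722221374512), 71.56531524658203), ((641.4124145507812, -10.647090911865234), (127.71660614013672, 145.3485565185547), 79.20484924316406))
hub [642.5 -13.8  58. ] post [596.4   3.3  76. ] slotmouth [621.4 -78.7  46. ] slot inner [627.8 -50.5  46. ] decoy [665.7  47.9  46. ]
screws [474.7  94.6  30. ] [453.2 -75.   30. ] tab top rear ends [479.3  25.5  73. ] [473.6 -10.9  73. ] bar tip [559.6  -3.1  44. ]
[ 96 126 125 126 125 126 125 128 124  95  70  74  78  76  75  73  75  74
  75  75  73  78  74  73  76  73  74  78  73  11  28  21  22  19  28  19
  19  23  20  22  48  78  76  76  76  73  75  75  59  66  80  77  78  75
  77  77  73  74  73  79 108 128 127 125 126 124 126 124 117  94]
[122 120 122 119 117 122  93 126 106  74  72  74  74  74  86  65  80  69
  80  71  74  75  77  74  75  76  78  40  14  18  17  28  23  29  19  20
  27  14   1  76  78  78  75  77  77  73  71  78  74  75  75  77  74  76
  77  74  76  80  59  47 129 127 126 124 125 102 120 124]
[[ 0.965  0.264 -0.   ]
 [ 0.264 -0.965  0.001]
 [ 0.    -0.001 -1.   ]]
```

>>> arm_command(increments=[[0.186, -0.141, 0, 0, 0, 0], [0.372, -0.282, 0, 0, 0, 0], [0.558, -0.423, 0, 0, 0, 0], [0.744, -0.564, 0, 0, 0, 0], [0.93, -0.705, 0, 0, 0, 0]], fingers=1, force=20)

```text
t: 0.82
tool_pos: [0.3011, -0.3924, 0.4046]
orientation: [3.114, 0.418, 0.0]
force: [0.8, -0.3, 0.5]
opening: 0.0477
gripper_force: 0.0
```

>>> arm_command(increments=[[0.186, -0.141, 0, 0, 0, 0], [0.372, -0.282, 0, 0, 0, 0], [0.558, -0.423, 0, 0, 0, 0], [0.744, -0.564, 0, 0, 0, 0], [0.93, -0.705, 0, 0, 0, 0]])

```text
t: 1.45
tool_pos: [0.4434, -0.2073, 0.4047]
orientation: [3.113, 0.418, 0.0]
force: [0.1, -0.5, -0.3]
opening: 0.0008
gripper_force: 0.0
```

>>> arm_command(increments=[[0.186, -0.141, 0, 0, 0, 0], [0.372, -0.282, 0, 0, 0, 0], [0.558, -0.423, 0, 0, 0, 0], [0.744, -0.564, 0, 0, 0, 0], [0.93, -0.705, 0, 0, 0, 0]])

```text
t: 2.08
tool_pos: [0.5857, -0.0222, 0.4046]
orientation: [3.114, 0.418, -0.0]
force: [-0.5, 0.4, 0.8]
opening: 0.0007
gripper_force: 0.0
```

```bash
cat >> h.py <<'E'
def plan(x,y,tip,yaw):  # mm, deg: increments of the whole move from the measured pose
    s=read_state(); R0=R.from_rotvec(s["orientation"]); a=np.radians(yaw); co,si=np.cos(a),np.sin(a)
    Rt=R.from_matrix([[co,si,0],[si,-co,0],[0,0,-1]])
    d=R0.inv().apply(np.array([x,y,tip+186])/1000-s["tool_pos"])/.2
    return np.round(np.r_[d,(R0.inv()*Rt).as_rotvec()/np.pi],3).tolist()
def arc(C,th,d,tip=55): # pose behind the post at angle th
    t=np.radians(th); u=np.array([np.cos(t),np.sin(t)]); tt=np.array([u[1],-u[0]])
    p=np.array(C)+50*u-d*tt; return (*p,tip,th-90)
E
python3 - <<'E'
from h import *
s=read_state(); print(s["t"],s["tool_pos"],s["opening"],s["q"].round(2),s["force"])
print(plan(*arc((641.5,-13),160,30,120))); print(plan(*arc((641.5,-13),160,30,55)))
E
```

```text
2.075 [ 0.58567803 -0.02223408  0.40458041] 0.000696703190828842 [-0.13  0.09  1.53 -0.    1.52  1.18] [-0.54451555  0.42884182  0.81747126]
[-0.009, 0.007, 0.493, -0.0, 0.0, -0.304]
[-0.009, 0.007, 0.818, -0.0, 0.0, -0.304]
```

>>> arm_command(increments=[[0, 0, 0.1, 0, 0, -0.05], [0, 0, 0.2, 0, 0, -0.1], [0, 0, 0.3, 0, 0, -0.15], [0, 0, 0.4, 0, 0, -0.2], [-0.009, 0.007, 0.49, 0, 0, -0.25]])

```text
t: 2.7
tool_pos: [0.5834, -0.0253, 0.3057]
orientation: [-2.712, -1.585, 0.001]
force: [0.8, 0.1, -0.7]
opening: 0.0007
gripper_force: 0.0
```

>>> arm_command(increments=[[0, 0, 0.08, 0, 0, -0.02], [0, 0, 0.16, 0, 0, -0.04], [0, 0, 0.24, 0, 0, -0.054], [0, 0, 0.3, 0, 0, -0.054], [0, 0, 0.325, 0, 0, -0.054]])

```text
t: 3.32
tool_pos: [0.5833, -0.0254, 0.2408]
orientation: [-2.574, -1.8, 0.002]
force: [-0.2, 0.4, 0.5]
opening: 0.0005
gripper_force: 0.0
```

Run:
```python
from h import *
s=read_state(); print(s["t"],s["tool_pos"],s["force"])
for th,d in((160,18),(150,15),(140,15),(130,15),(120,15)): print(th,plan(*arc((641.5,-13),th,d)))
a=read_camera("top")["image"][165:290,275:385,::-1]; b=read_camera("side")["image"][190:310,240:400,::-1]
f=lambda i:cv2.resize(i,(400,int(400*i.shape[0]/i.shape[1])),interpolation=cv2.INTER_CUBIC)
a,b=f(a),f(b); o=np.zeros((max(len(a),len(b)),800,3),np.uint8); o[:len(a),:400]=a; o[:len(b),400:]=b; cv2.imwrite("pics/p1.png",o)
```

```text
3.325 [ 0.58327087 -0.02540291  0.24080126] [-0.21757888  0.36429465  0.45679258]
160 [0.068, 0.002, -0.001, -0.0, 0.0, -0.0]
150 [0.127, -0.007, -0.001, -0.0, 0.0, 0.055]
140 [0.173, -0.008, -0.001, -0.0, 0.0, 0.111]
130 [0.218, -0.002, -0.001, -0.0, 0.0, 0.166]
120 [0.261, 0.012, -0.001, -0.0, 0.0, 0.222]
```

View pics/p1.png

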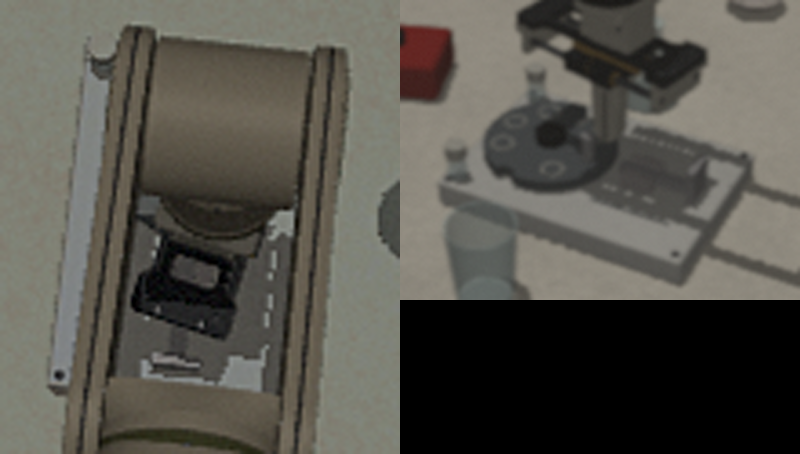

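The top view is now blocked by the arm. In the side view (right half) the closed fingers stand over the disc at about (607,120), next to the post. I'll start the arc push.

>>> arm_command(increments=[[0.03, 0, 0, 0, 0, 0], [0.068, 0.001, 0, 0, 0, 0], [0.1, -0.003, 0, 0, 0, 0.028], [0.127, -0.007, 0, 0, 0, 0.055], [0.15, -0.008, 0, 0, 0, 0.083]])

```text
t: 4.05
tool_pos: [0.5928, 0.0036, 0.2424]
orientation: [2.787, 1.448, 0.001]
force: [-0.7, -4.1, 1.0]
opening: 0.0003
gripper_force: 1.3
```

```bash
cat >> h.py <<'E'
def shot(n):
    c=read_camera("side"); i=c["image"][215:285,245:365,::-1]; cv2.imwrite(n,cv2.resize(i,None,fx=6,fy=6,interpolation=cv2.INTER_CUBIC)); return c
E
python3 - <<'E'
from h import *
s=read_state(); print(s["t"],s["tool_pos"],s["force"])
c=shot("pics/p2.png")
for th in(160,145,83): print(th,(proj(c,(.6415+.05*np.cos(np.radians(th)),-.013+.05*np.sin(np.radians(th)),.076))-[245,215])*6)
for th in(145,130,120,110,100): print(th,plan(*arc((641.5,-13),th,15)))
E
```

```text
4.05 [0.59279952 0.00355121 0.24244138] [-0.68320473 -4.13664571  1.04215435]
160 [420.59245702 169.40114946]
145 [397.0941673  182.08698736]
83 [272.2312556  187.51397927]
145 [-0.005, -0.002, 0.007, 0.0, -0.0, -0.002]
130 [0.062, -0.013, 0.007, 0.0, -0.0, 0.082]
120 [0.107, -0.011, 0.007, 0.0, -0.0, 0.137]
110 [0.152, -0.001, 0.007, 0.0, -0.0, 0.193]
100 [0.194, 0.017, 0.007, 0.0, -0.0, 0.248]
```

View pics/p2.png

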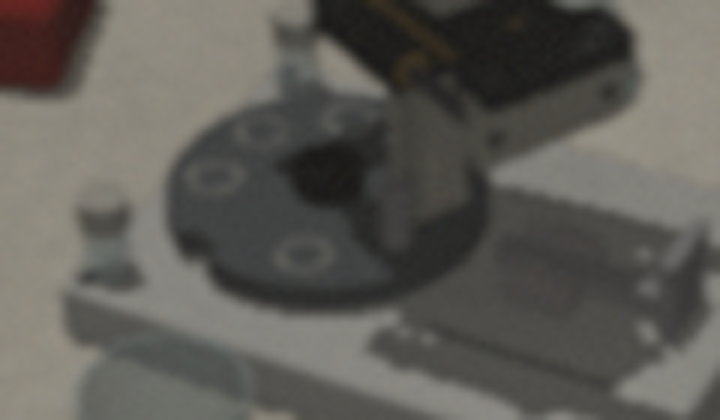

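The post is visible in front of the fingers at (395,185), where it is expected for 145°. The push is working, so I'll continue.

>>> arm_command(increments=[[0.03, -0.008, 0, 0, 0, 0.041], [0.062, -0.013, 0, 0, 0, 0.082], [0.085, -0.012, 0, 0, 0, 0.11], [0.107, -0.011, 0, 0, 0, 0.137], [0.13, -0.007, 0, 0, 0, 0.165]])

```text
t: 4.72
tool_pos: [0.6062, 0.0254, 0.2423]
orientation: [3.065, 0.688, -0.001]
force: [-2.7, -2.7, 2.6]
opening: 0.0005
gripper_force: 2.0
```

Run:
```python
from h import *
s=read_state(); print(s["t"],s["tool_pos"],s["force"])
for th in(115,107,100,95,90,87): print(th,plan(*arc((641.5,-13),th,15)))
```

```text
4.725 [0.60618439 0.02541492 0.24232976] [-2.67690649 -2.69111879  2.55733338]
115 [0.004, -0.001, 0.007, 0.0, 0.0, 0.002]
107 [0.039, -0.009, 0.007, 0.0, 0.0, 0.046]
100 [0.071, -0.012, 0.007, 0.0, 0.0, 0.085]
95 [0.094, -0.011, 0.007, 0.0, 0.0, 0.113]
90 [0.117, -0.009, 0.007, 0.0, 0.0, 0.141]
87 [0.13, -0.007, 0.007, 0.0, 0.0, 0.157]
```

>>> arm_command(increments=[[0.02, -0.005, 0, 0, 0, 0.024], [0.039, -0.009, 0, 0, 0, 0.046], [0.071, -0.012, 0, 0, 0, 0.085], [0.094, -0.011, 0, 0, 0, 0.113], [0.108, -0.01, 0, 0, 0, 0.13]])

```text
t: 5.35
tool_pos: [0.6247, 0.0367, 0.2422]
orientation: [3.141, 0.053, -0.001]
force: [-5.0, -2.0, 3.0]
opening: 0.0009
gripper_force: 2.3
```

Run:
```python
from h import *
s=read_state(); print(s["t"],s["tool_pos"],s["force"])
c=shot("pics/p3.png")
f=lambda r,a,z:np.round((proj(c,(.6415+r*np.cos(np.radians(a)),-.013+r*np.sin(np.radians(a)),z))-[245,215])*6)
for th in(97,92,87,83): print(th,"post",f(.05,th,.076),"slot",f(.07,th+90,.046),f(.036,th+90,.046))
for th in(92,87,85,83): print(th,plan(*arc((641.5,-13),th,15)))
```

```text
5.35 [0.624716   0.03672389 0.24215748] [-5.01954289 -2.03999208  2.99011592]
97 post [300. 194.] slot [492. 203.] [414. 193.]
92 post [290. 192.] slot [488. 212.] [412. 197.]
87 post [280. 190.] slot [483. 220.] [410. 201.]
83 post [272. 188.] slot [478. 226.] [407. 204.]
92 [-0.001, 0.002, 0.006, 0.0, 0.0, -0.001]
87 [0.021, -0.004, 0.006, 0.0, 0.0, 0.027]
85 [0.03, -0.006, 0.006, 0.0, 0.0, 0.038]
83 [0.039, -0.007, 0.006, 0.0, 0.0, 0.049]
```

View pics/p3.png

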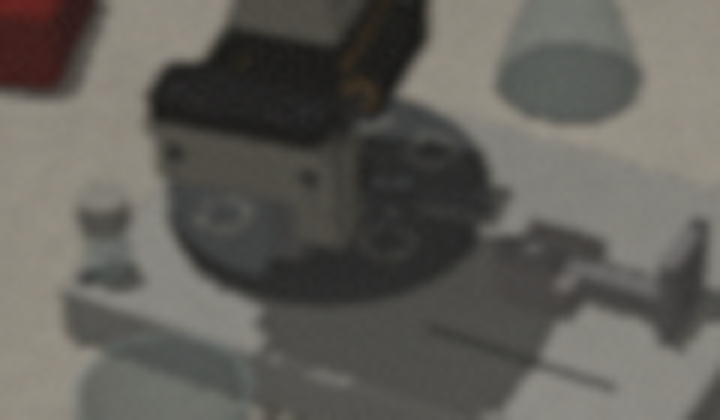

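The disc is nearly round: the slot mouth now shows near (497,203), facing the bar. I'll push about 6° more, back off, and look.

>>> arm_command(increments=[[0.008, -0.002, 0, 0, 0, 0.01], [0.016, -0.003, 0, 0, 0, 0.02], [0.026, -0.005, 0, 0, 0, 0.033], [-0.04, -0.005, 0, 0, 0, 0.033], [-0.1, -0.005, 0, 0, 0, 0.033]])

```text
t: 6.02
tool_pos: [0.6044, 0.0371, 0.2418]
orientation: [-3.139, 0.107, -0.001]
force: [-0.3, -0.6, -0.8]
opening: 0.0005
gripper_force: 0.0
```

>>> arm_command(increments=[[0, 0, -0.1, 0, 0, 0], [0, 0, -0.25, 0, 0, 0], [0, 0, -0.4, 0, 0, 0], [-0.2, 0, -0.4, 0, 0, 0], [-0.45, 0.05, -0.4, 0, 0, 0]])

```text
t: 6.65
tool_pos: [0.5144, 0.0333, 0.3244]
orientation: [-3.14, 0.107, -0.007]
force: [0.2, -0.5, 0.1]
opening: 0.0003
gripper_force: 0.0
```

Run:
```python
from h import *
s=read_state(); print(s["t"],s["tool_pos"],s["force"])
print(plan(453,10,100,-7))
c=read_camera("top"); d=read_camera("side")
a=cv2.resize(c["image"][165:290,275:385,::-1],(420,477),interpolation=cv2.INTER_CUBIC)
b=cv2.resize(d["image"][215:285,245:365,::-1],(380,222),interpolation=cv2.INTER_CUBIC)
o=np.zeros((477,800,3),np.uint8);o[:,:420]=a;o[:222,420:]=b;cv2.imwrite("pics/p4.png",o)
```

```text
6.65 [0.51441058 0.03328233 0.32440669] [ 0.1817942  -0.50271624  0.05650454]
[-0.299, 0.137, 0.191, -0.0, -0.001, 0.017]
```

View pics/p4.png

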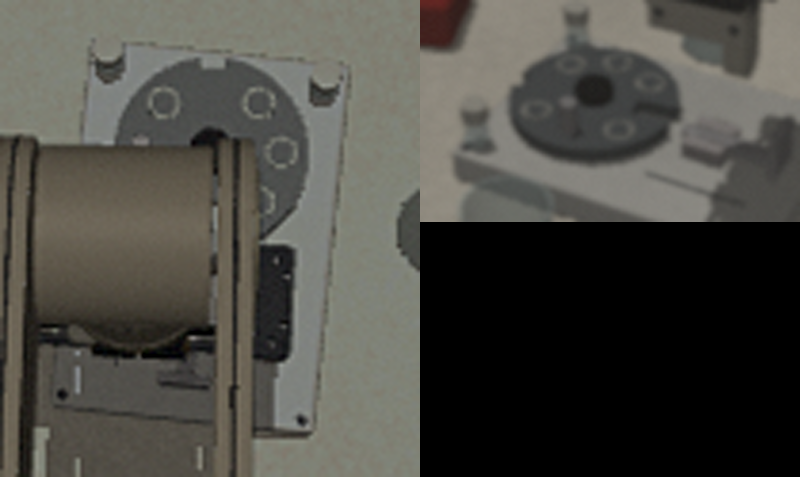

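In the top view (3.82x) the decoy notch is at (214,61), the hub at (210,140 visible) and the post top at (140,142). In the side view the slot opens toward the bar. I'll work out the yaw.

Run:
```python
from h import *
c=read_camera("top"); C=np.array([641.5,-13])
z=lambda u,v,h:ray(c,275+(u-1.5)/3.818,165+(v-1.5)/3.818,h)[:2]*1000
for n,p,o in(("notch",z(214,62,.046),0),("post",z(141,142,.076),90)):
    d=p-C; print(n,p,np.linalg.norm(d),np.degrees(np.arctan2(d[1],d[0]))-o)
# notch centroid: bright pixels surrounded by the disc
g=cv2.resize(c["image"].mean(2)[172:240,297:362],None,fx=4,fy=4,interpolation=cv2.INTER_CUBIC)
v,u=np.mgrid[:g.shape[0],:g.shape[1]]; P=np.array([ray(c,297+(a-1.5)/4,172+(b-1.5)/4,.046)[:2]*1000-C for a,b in zip(u.ravel(),v.ravel())])
r=np.hypot(*P.T); a=np.degrees(np.arctan2(P[:,1],P[:,0])); k=(r>63.5)&(r<67.5)&(abs(a)<40)&(g.ravel()>100); print(k.sum(),a[k].mean(),a[k].min(),a[k].max())
```

```text
notch [710.25152724 -18.71668477] 68.9887888195208 -4.753205843235868
post [647.11451266  33.99371346] 47.327918365972465 -6.813044658495684
107 -3.7107909565558255 -11.287497111212618 2.90431866837862
```

>>> arm_command(increments=[[-0.06, 0.03, 0, 0, 0, 0], [-0.12, 0.06, 0, 0, 0, 0], [-0.2, 0.09, 0, 0, 0, 0.01], [-0.27, 0.12, 0.05, 0, 0, 0.017], [-0.32, 0.137, 0.1, 0, 0, 0.017]])

```text
t: 7.42
tool_pos: [0.4482, 0.0097, 0.3018]
orientation: [3.136, -0.193, 0.001]
force: [-0.6, -0.3, 0.4]
opening: 0.0001
gripper_force: 0.0
```

Run:
```python
from h import *
s=read_state(); print(s["t"],s["tool_pos"],s["force"])
c=read_camera("top"); cv2.imwrite("pics/p5.png",cv2.resize(c["image"][168:268,285:375,::-1],None,fx=6,fy=6,interpolation=cv2.INTER_CUBIC))
print(plan(453,10,100,-7))
```

```text
7.425 [0.44819196 0.00969036 0.30180605] [-0.61423327 -0.26031206  0.38450044]
[0.03, -0.005, 0.07, 0.0, 0.001, -0.0]
```

View pics/p5.png

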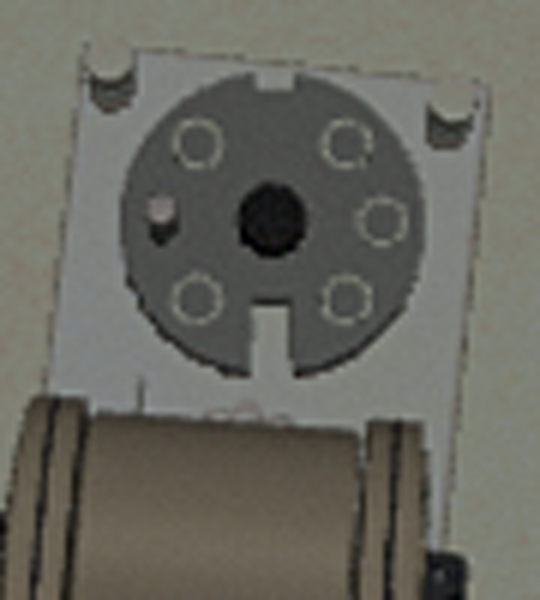

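A clear view (6x, offset 285,168). The slot's centre line runs from (270,305) to (272,372), the notch is at (275,80) and the bar nose is near (245,406). The slot is still short of the line, so I'll compute the gap.

Run:
```python
from h import *
c=read_camera("top")
z=lambda u,v,h:ray(c,285+(u-2.5)/6,168+(v-2.5)/6,h)[:2]*1000
an=lambda p,q:np.degrees(np.arctan2(*(p-q)[::-1]))
hub=z(272,217,.058); print("hub",hub,"disc",[np.array(x[:2],dtype=object) for x in disc(c)])
n=z(275,80,.046); m=z(272,374,.046); print("notch",n,"mouth",m,"yaw",an(n,m))
print("holes",an(z(197,143,.046),z(197,298,.046)),an(z(346,142,.046),z(346,299,.046)),"mid",(z(197,143,.046)+z(346,299,.046))/2)
p=z(160,208,.076); q=z(381,221,.046); print("post",p,"yaw",an(p,hub)-90)
nose=z(246,405,.046); print("nose",nose,"yaw from hub",an(hub,nose))
print("deck L",an(z(83,50,.03),z(50,390,.03)),"deck R",an(z(489,85,.03),z(445,540,.03)),"vials",an(z(110,60,.072),z(455,95,.072))-90)
```

```text
hub [644.14720296 -15.30759549] disc [array([(642.1939697265625, -14.899934768676758), 71.42902374267578],
      dtype=object), array([[643.5611572265625, -14.959839820861816],
       [136.43605041503906, 138.97146606445312]], dtype=object)]
notch [710.0678999  -18.05176412] mouth [574.19576561 -13.88415752] yaw -1.7568828671739722
holes -1.02733277559024 -1.327075638820226 mid [644.68311553 -15.00142891]
post [645.90187658  34.78584941] yaw -2.0061368413521308
nose [560.27224899  -1.83343163] yaw from hub -9.12635448014437
deck L -6.2301925014992685 deck R -7.017583213369253 vials -7.167441257731696
```

The disc yaw is about -1.5° and the changer axis is about -7.3°, with the disc centre at (643.5,-15). It needs a further push of about 5 mm.

Run:
```python
from h import *
C=(643.5,-15)
print(plan(*arc(C,82.6,35,100)));print(plan(*arc(C,82.6,35,55)));print(plan(*arc(C,82.6,15,55)))
```

```text
[0.815, -0.248, 0.07, 0.0, 0.001, 0.002]
[0.815, -0.248, 0.295, 0.0, 0.001, 0.002]
[0.915, -0.247, 0.295, 0.0, 0.001, 0.002]
```

>>> arm_command(increments=[[0.16, -0.05, 0, 0, 0, 0], [0.34, -0.1, 0, 0, 0, 0], [0.52, -0.16, 0, 0, 0, 0], [0.68, -0.21, 0.03, 0, 0, 0], [0.815, -0.248, 0.07, 0, 0, 0.002]])

```text
t: 8.15
tool_pos: [0.6182, 0.0398, 0.2878]
orientation: [-3.135, 0.202, -0.002]
force: [-0.4, -0.4, 0.7]
opening: 0.0002
gripper_force: 0.0
```

>>> arm_command(increments=[[0, 0, 0.12, 0, 0, 0], [0, 0, 0.225, 0, 0, 0], [0.04, 0, 0.225, 0, 0, 0], [0.075, 0, 0.225, 0, 0, 0], [0.09, 0, 0.225, 0, 0, 0]])

```text
t: 8.78
tool_pos: [0.6348, 0.0371, 0.2436]
orientation: [-3.135, 0.203, -0.001]
force: [-1.9, 1.8, -0.8]
opening: 0.0006
gripper_force: 1.2
```

Run:
```python
from h import *
s=read_state(); print(s["t"],s["tool_pos"],s["force"]); print(plan(*arc((643.5,-15),82.6,15,55)))
```

```text
8.775 [0.63477999 0.03712451 0.24359855] [-1.86709474  1.78984469 -0.75057532]
[0.002, 0.003, 0.013, -0.0, -0.0, 0.0]
```

At the target. I'll back off, rise, and return behind the tab to look.

>>> arm_command(increments=[[0.002, 0, 0, 0, 0, 0], [0.002, 0, 0, 0, 0, 0], [-0.05, 0, 0, 0, 0, 0], [-0.1, 0, 0, 0, 0, 0], [-0.1, 0, -0.28, 0, 0, 0]])

```text
t: 9.4
tool_pos: [0.6108, 0.0398, 0.2934]
orientation: [3.134, -0.202, -0.018]
force: [1.3, 0.8, -0.2]
opening: 0.0004
gripper_force: 0.0
```

>>> arm_command(increments=[[-0.15, 0.04, -0.05, 0, 0, 0], [-0.3, 0.1, -0.05, 0, 0, 0], [-0.5, 0.16, -0.05, 0, 0, 0], [-0.68, 0.21, -0.05, 0, 0, 0], [-0.83, 0.25, -0.05, 0, 0, 0]])

```text
t: 10.02
tool_pos: [0.4413, 0.0114, 0.3084]
orientation: [3.135, -0.203, 0.0]
force: [-0.2, -0.3, 0.9]
opening: 0.0005
gripper_force: 0.0
```

Run:
```python
from h import *
s=read_state(); print(s["t"],s["tool_pos"],s["force"])
c=read_camera("top"); cv2.imwrite("pics/p6.png",cv2.resize(c["image"][168:268,285:375,::-1],None,fx=6,fy=6,interpolation=cv2.INTER_CUBIC))
print(plan(450,8,100,-7.3)); print(plan(450,8,50,-7.3))
```

```text
10.025 [0.4413241  0.01139264 0.30841274] [-0.23882819 -0.27612883  0.89167482]
[0.057, 0.009, 0.108, 0.0, 0.001, -0.0]
[0.058, 0.009, 0.358, 0.0, 0.001, -0.0]
```

View pics/p6.png

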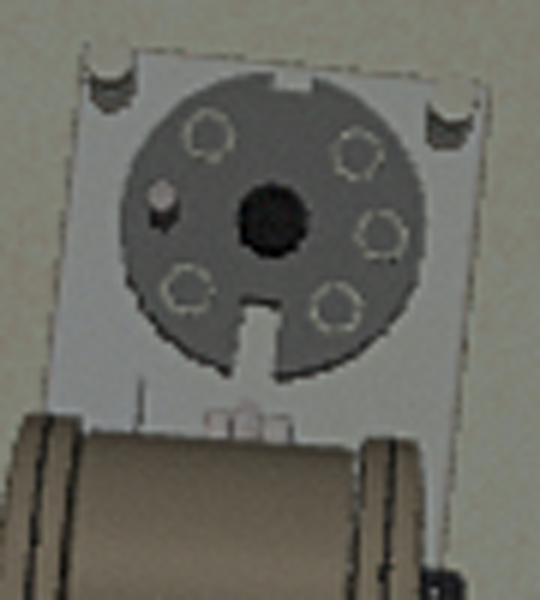

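The slot mouth at (255,374) and the notch at (293,85) now line up with the bar nose at (247,405), to within 2 mm. I'll lower behind the tab and push.

>>> arm_command(increments=[[0, 0, 0.08, 0, 0, 0], [0, 0, 0.16, 0, 0, 0], [0, 0, 0.24, 0, 0, 0], [0, 0, 0.32, 0, 0, 0], [0, 0, 0.36, 0, 0, 0]])

```text
t: 10.7
tool_pos: [0.4429, 0.0115, 0.2349]
orientation: [-3.135, 0.202, 0.004]
force: [-0.4, 0.4, -0.2]
opening: 0.0002
gripper_force: 0.0
```

>>> arm_command(increments=[[0.04, 0, 0, 0, 0, 0], [0.08, 0, 0, 0, 0, 0], [0.11, 0, 0, 0, 0, 0], [0.13, 0, 0, 0, 0, 0], [0.15, 0, 0, 0, 0, 0]])

```text
t: 11.32
tool_pos: [0.4732, 0.0076, 0.2368]
orientation: [-3.135, 0.203, 0.001]
force: [-2.7, 0.6, 1.9]
opening: 0.0003
gripper_force: 1.3
```

>>> arm_command(increments=[[0.015, 0, 0, 0, 0, 0], [0.03, 0, 0, 0, 0, 0], [0.045, 0, 0, 0, 0, 0], [0.06, 0, 0, 0, 0, 0], [0.075, 0, 0, 0, 0, 0]])

```text
t: 11.95
tool_pos: [0.4881, 0.0057, 0.2368]
orientation: [-3.135, 0.203, -0.0]
force: [-2.8, 1.2, 2.4]
opening: 0.0006
gripper_force: 1.3
```

>>> arm_command(increments=[[0.015, 0, 0, 0, 0, 0], [0.03, 0, 0, 0, 0, 0], [0.045, 0, 0, 0, 0, 0], [0.06, 0, 0, 0, 0, 0], [0.075, 0, 0, 0, 0, 0]])

```text
t: 12.58
tool_pos: [0.503, 0.0037, 0.2367]
orientation: [-3.135, 0.202, -0.0]
force: [-2.8, 2.2, 1.0]
opening: 0.0007
gripper_force: 1.3
```

>>> arm_command(increments=[[0.002, 0, 0, 0, 0, 0], [0.004, 0, 0, 0, 0, 0], [0.006, 0, 0, 0, 0, 0], [0.008, 0, 0, 0, 0, 0], [0.01, 0, 0, 0, 0, 0]])

```text
t: 13.2
tool_pos: [0.5043, 0.0036, 0.2366]
orientation: [-3.135, 0.202, 0.003]
force: [-7.2, 1.6, 5.7]
opening: 0.0007
gripper_force: 3.9
```

>>> arm_command(increments=[[0.003, 0, 0, 0, 0, 0], [0.006, 0, 0, 0, 0, 0], [0.009, 0, 0, 0, 0, 0], [0.012, 0, 0, 0, 0, 0], [0.012, 0, 0, 0, 0, 0]])

```text
t: 13.82
tool_pos: [0.5053, 0.0035, 0.2366]
orientation: [-3.135, 0.202, 0.011]
force: [-19.9, 3.1, 17.0]
opening: 0.0006
gripper_force: 10.2
```

The force climbed to 20 N with no further travel, so the bar is against its stop near the predicted home position. I'll back off and move well clear.

>>> arm_command(increments=[[-0.05, 0, 0, 0, 0, 0], [-0.12, 0, 0, 0, 0, 0], [-0.2, 0, 0, 0, 0, 0], [-0.2, 0, -0.2, 0, 0, 0], [-0.2, 0, -0.45, 0, 0, 0]])

```text
t: 14.45
tool_pos: [0.4667, 0.0082, 0.3266]
orientation: [3.135, -0.203, -0.003]
force: [0.9, 0.7, -0.0]
opening: 0.0004
gripper_force: 0.0
```

>>> arm_command(increments=[[0, 0.15, -0.2, 0, 0, 0], [0, 0.4, -0.35, 0, 0, 0], [0, 0.6, -0.45, 0, 0, 0], [0, 0.8, -0.45, 0, 0, 0], [0, 1, -0.45, 0, 0, 0]])

```text
t: 15.08
tool_pos: [0.4415, -0.1915, 0.4175]
orientation: [3.134, -0.203, 0.004]
force: [0.6, 1.3, -0.4]
opening: 0.0005
gripper_force: 0.0
```

>>> arm_command(increments=[[0, 0.2, 0, 0, 0, 0], [0, 0.3, 0, 0, 0, 0], [0, 0.4, 0, 0, 0, 0], [0, 0.4, 0, 0, 0, 0], [0, 0.4, 0, 0, 0, 0]])

```text
t: 15.7
tool_pos: [0.4317, -0.2688, 0.4167]
orientation: [-3.135, 0.202, -0.0]
force: [0.5, 0.1, -0.5]
opening: 0.0003
gripper_force: 0.0
```

Run:
```python
from h import *
s=read_state(); print(s["t"],s["tool_pos"],s["force"])
c=read_camera("top"); d=read_camera("side")
a=cv2.resize(c["image"][165:290,275:385,::-1],(440,500),interpolation=cv2.INTER_CUBIC)
b=cv2.resize(d["image"][200:310,245:395,::-1],(360,264),interpolation=cv2.INTER_CUBIC)
o=np.zeros((500,800,3),np.uint8);o[:,:440]=a;o[:264,440:]=b;cv2.imwrite("pics/p7.png",o)
```

```text
15.7 [ 0.43169867 -0.26876599  0.41667066] [ 0.45127965  0.05088004 -0.50163876]
```

View pics/p7.png

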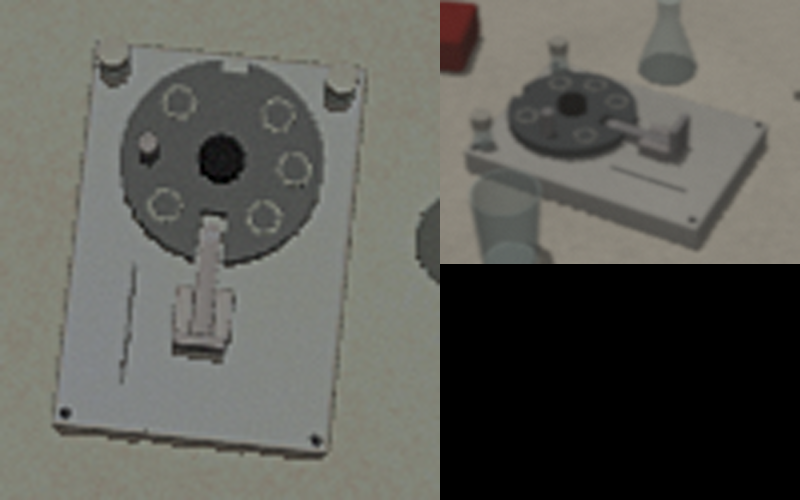

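The bar is deep in the slot, with its nose at (210,220) and the tab (200,345) up against the guide blocks. I'll do a quick numeric check of the travel.

Run:
```python
from h import *
c=read_camera("top"); new=c["image"].mean(2); old=cv2.imread("pics/top0.png").mean(2)
C=np.array([643.5,-15]); e=np.array([np.cos(np.radians(-7.3)),np.sin(np.radians(-7.3))]); nn=np.array([-e[1],e[0]])
def prof(g,z,ss,off):
    P=[proj(c,(*((C+e*s+nn*o)/1000),z)) for o in off for s in ss]; P=np.array(P,np.float32).reshape(len(off),len(ss),2)
    return cv2.remap(g.astype(np.float32),P[...,0],P[...,1],1).mean(0).round().astype(int)
s=np.arange(-190,-115,2.); off=[-14,-12,-10,10,12,14]
print(s[0]);print(prof(old,.073,s,off));print(prof(new,.073,s,off))
s=np.arange(-100,-25,2.);off=[-3,0,3];print(s[0]);print(prof(old,.044,s,off));print(prof(new,.044,s,off))
print("mask diff outside changer:",[(x,y) for x,y in zip(*[v[::40].tolist() for v in np.where(abs(new-old)[:300]>25)])][:40])
```

```text
-190.0
[126 129 127 126 127 129 127  91  63  55  47  90 120 112 110 120 127 126
 126 126 126 126 126 126 126 125 126 127 129 129 119  82  67 124 124 121
 119 119]
[131 134 132 132 131 131 132 131 131 131 132 132 131 131 131 132 132 132
 132 132 131 131 132 133 125 102  81  65  53  51 102 120 118 117 122 125
 125 125]
-100.0
[110 109 111 113 115 116 113 112 113 119 124 129 128  94  51  57  71  78
  77  77  77  78  78  77  76  75  76  75  75  75  76  76  76  76  75  75
  75  75]
[116 115 116 117 116 115 115 118 117 117 118 117 116 117 118 116 117 117
 115 117 118 119 118 121 124 125 120 119 124 134 127  85  40  69  80  82
  80  80]
mask diff outside changer: [(180, 331), (189, 323), (196, 349), (201, 347), (207, 324), (210, 350), (213, 348), (217, 312), (220, 308), (221, 461), (222, 471), (224, 336), (225, 468), (227, 330), (228, 462), (229, 464), (230, 466), (231, 465), (233, 451), (234, 469), (237, 448), (239, 464), (241, 476), (243, 446), (244, 477), (245, 483), (246, 500), (248, 441), (249, 322), (250, 318), (251, 319), (251, 504), (252, 449), (253, 326), (253, 493), (254, 420), (254, 507), (255, 460), (256, 409), (256, 490)]
```

The tab edge is now 60 mm from the gate and the nose about 28 mm inside the rim, so the bar is home. The arm is clear, so I'll hand in.

```bash
python3 -c "
from plant import *
print(close_job())"
```

```text
the job is handed in; nothing more can be done
None
```

I turned the disc until its long slot faced the bar, pushed the bar home against its stop (tab 60 mm from the gate), moved the arm clear and handed the job in at about 16 s; the hand-in returned no verdict.

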